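Load battery packs into the charging rack

TASK

Put all the battery packs on the table into the charging rack, one to a bay, with the power isolated: first flip the isolator's red lever to OFF (the white dot). For each pack press down the orange latch tab of a free bay until the latch stays open, set the pack flat in the bay with its blue grip up and press it fully home so that the latch snaps shut over its end. When every pack is latched in and all the latches are shut, flip the isolator back to ON (the green dot).

Things in the scene. Friction and masses are not known exactly. Their poses are not given: they have to be found in the camera images.
- rack: Fixed grey charging rack, 176 (x) x 276 (y) x 35 mm, three bays in a row along y, 84 mm apart. Origin on the work surface under the middle bay's centre; x from the latch end (front) to the back wall, z up. A bay is 114 (x) x 66 (y) mm inside; its rubber rails' tops are 14 mm above the work surface, its walls reach 35 mm and have round tops that guide a pack in.
- bay0 (a point): The point in the rack's left (+y) bay where the centre (half-way up, 43 mm above the work surface) of a fully home pack lies; axes as the rack's. Any pack fits any bay, either way round.
- latch0_tab (a point): Press point on the top of the orange thumb tab of bay0's latch, at the front (-x) end of the bay; shut, it is 34.5 mm above the work surface and 100 mm before the bay's centre. The tab is 44 mm long (x), 30 mm wide (y), and turns with the latch about a y axis 64 mm before the bay's centre, 16 mm above the work surface. Press it straight down 12 to 17 mm (5 to 10 N) to tip the latch open.
- latch0 (a joint): Latch of bay0, orange lever with two detents. 0: shut, hook (underside 46.5 mm above the work surface) 11 mm over the bay's end, blocking it from above. 0.5 rad: open, stays so, leaning to -x, hook clear, its foot standing 9 mm above the rails in the bay. A pack pressed down pushes the foot down (6 to 8 N) and the latch snaps shut over it. All start shut.
- bay1 (a point): The point in the rack's middle bay where the centre (half-way up, 43 mm above the work surface) of a fully home pack lies; axes as the rack's. Any pack fits any bay, either way round.
- latch1_tab (a point): Press point on the top of the orange thumb tab of bay1's latch, at the front (-x) end of the bay; shut, it is 34.5 mm above the work surface and 100 mm before the bay's centre. The tab is 44 mm long (x), 30 mm wide (y), and turns with the latch about a y axis 64 mm before the bay's centre, 16 mm above the work surface. Press it straight down 12 to 17 mm (5 to 10 N) to tip the latch open.
- latch1 (a joint): Latch of bay1, orange lever with two detents. 0: shut, hook (underside 46.5 mm above the work surface) 11 mm over the bay's end, blocking it from above. 0.5 rad: open, stays so, leaning to -x, hook clear, its foot standing 9 mm above the rails in the bay. A pack pressed down pushes the foot down (6 to 8 N) and the latch snaps shut over it. All start shut.
- bay2 (a point): The point in the rack's right (-y) bay where the centre (half-way up, 43 mm above the work surface) of a fully home pack lies; axes as the rack's. Any pack fits any bay, either way round.
- latch2_tab (a point): Press point on the top of the orange thumb tab of bay2's latch, at the front (-x) end of the bay; shut, it is 34.5 mm above the work surface and 100 mm before the bay's centre. The tab is 44 mm long (x), 30 mm wide (y), and turns with the latch about a y axis 64 mm before the bay's centre, 16 mm above the work surface. Press it straight down 12 to 17 mm (5 to 10 N) to tip the latch open.
- latch2 (a joint): Latch of bay2, orange lever with two detents. 0: shut, hook (underside 46.5 mm above the work surface) 11 mm over the bay's end, blocking it from above. 0.5 rad: open, stays so, leaning to -x, hook clear, its foot standing 9 mm above the rails in the bay. A pack pressed down pushes the foot down (6 to 8 N) and the latch snaps shut over it. All start shut.
- pack0_center (a point): Battery pack 0 (may be absent), 0.25 to 0.45 kg: black body 110 (x) x 60 (y) x 30 mm, with a blue grip bar 70 (x) x 16 (y) x 28 mm upright along the middle of its top; 58 mm tall in all. This point is its centre, 29 mm above its underside; x along its length, z up. Lies loose on the work surface, grip bar up; take it across the bar's 16 mm.
- pack1_center (a point): Battery pack 1 (may be absent), 0.25 to 0.45 kg: black body 110 (x) x 60 (y) x 30 mm, with a blue grip bar 70 (x) x 16 (y) x 28 mm upright along the middle of its top; 58 mm tall in all. This point is its centre, 29 mm above its underside; x along its length, z up. Lies loose on the work surface, grip bar up; take it across the bar's 16 mm.
- pack2_center (a point): Battery pack 2 (may be absent), 0.25 to 0.45 kg: black body 110 (x) x 60 (y) x 30 mm, with a blue grip bar 70 (x) x 16 (y) x 28 mm upright along the middle of its top; 58 mm tall in all. This point is its centre, 29 mm above its underside; x along its length, z up. Lies loose on the work surface, grip bar up; take it across the bar's 16 mm.
- impulse_sealer: Blue bag sealer with its arm down, a bystander: 100 (x) x 360 (y) x about 130 mm at its highest; origin under its middle on the work surface. Keep clear of it.
- isolator: Fixed yellow isolator box, 100 (x) x 76 (y) x 40 mm; origin under its middle on the work surface; its x points from the OFF side (white dot, nearer the robot) to the ON side (green dot, farther from the robot), z up. A red lever stands on its top.
- switch_grip (a point): Middle of the red grip (14 mm thick along the swing, 24 mm wide, 30 mm long) of the isolator's lever. The lever swings in the isolator's x-z plane about a y axis 36 mm above the work surface over the isolator's origin; the grip's middle is 44 mm and its end 59 mm from that axis.
- switch (a joint): Isolator lever: 0 = OFF, leaning 0.5 rad to -x (to the white dot); 1.0 = ON, leaning 0.5 rad to +x (to the green dot). It has detents at both ends and snaps over by itself once past upright (0.5); about 4 N at the grip moves it. Starts ON.

How it is judged (in metres and radians):
On the way, in this order (a step that is already met when the one before it is completed fails the run):
1. the isolator is switched OFF (value of joint switch below 0.15 rad), for 0.2 s.
2. with the isolator OFF, every pack is fully home in a bay and all latches are shut (((horizontal distance between pack0_center and bay0 below 0.006 m and z of pack0_center in the frame of bay0 between -0.003 and 0.003 m and angle between the x axis of pack0_center and the x axis of bay0, either way round below 0.1 rad and angle between pack0_center's own z axis and vertical below 0.06 rad and value of joint latch0 below 0.1 rad) or (horizontal distance between pack0_center and bay1 below 0.006 m and z of pack0_center in the frame of bay1 between -0.003 and 0.003 m and angle between the x axis of pack0_center and the x axis of bay1, either way round below 0.1 rad and angle between pack0_center's own z axis and vertical below 0.06 rad and value of joint latch1 below 0.1 rad) or (horizontal distance between pack0_center and bay2 below 0.006 m and z of pack0_center in the frame of bay2 between -0.003 and 0.003 m and angle between the x axis of pack0_center and the x axis of bay2, either way round below 0.1 rad and angle between pack0_center's own z axis and vertical below 0.06 rad and value of joint latch2 below 0.1 rad)) and ((horizontal distance between pack1_center and bay0 below 0.006 m and z of pack1_center in the frame of bay0 between -0.003 and 0.003 m and angle between the x axis of pack1_center and the x axis of bay0, either way round below 0.1 rad and angle between pack1_center's own z axis and vertical below 0.06 rad and value of joint latch0 below 0.1 rad) or (horizontal distance between pack1_center and bay1 below 0.006 m and z of pack1_center in the frame of bay1 between -0.003 and 0.003 m and angle between the x axis of pack1_center and the x axis of bay1, either way round below 0.1 rad and angle between pack1_center's own z axis and vertical below 0.06 rad and value of joint latch1 below 0.1 rad) or (horizontal distance between pack1_center and bay2 below 0.006 m and z of pack1_center in the frame of bay2 between -0.003 and 0.003 m and angle between the x axis of pack1_center and the x axis of bay2, either way round below 0.1 rad and angle between pack1_center's own z axis and vertical below 0.06 rad and value of joint latch2 below 0.1 rad)) and ((horizontal distance between pack2_center and bay0 below 0.006 m and z of pack2_center in the frame of bay0 between -0.003 and 0.003 m and angle between the x axis of pack2_center and the x axis of bay0, either way round below 0.1 rad and angle between pack2_center's own z axis and vertical below 0.06 rad and value of joint latch0 below 0.1 rad) or (horizontal distance between pack2_center and bay1 below 0.006 m and z of pack2_center in the frame of bay1 between -0.003 and 0.003 m and angle between the x axis of pack2_center and the x axis of bay1, either way round below 0.1 rad and angle between pack2_center's own z axis and vertical below 0.06 rad and value of joint latch1 below 0.1 rad) or (horizontal distance between pack2_center and bay2 below 0.006 m and z of pack2_center in the frame of bay2 between -0.003 and 0.003 m and angle between the x axis of pack2_center and the x axis of bay2, either way round below 0.1 rad and angle between pack2_center's own z axis and vertical below 0.06 rad and value of joint latch2 below 0.1 rad)) and value of joint each of latch0, latch1, latch2 below 0.1 rad and value of joint switch below 0.15 rad), for 0.2 s.
3. the isolator is switched back ON (value of joint switch above 0.85 rad), for 0.2 s.
At the end, for the whole second after the job is handed in: Every pack lies at rest in a bay: centre within 6 mm of the bay's point in plan and 3 mm in height, level within 0.06 rad, in line within 0.1 rad; all three latches shut (below 0.1 rad); the isolator ON (above 0.85 rad) (((horizontal distance between pack0_center and bay0 below 0.006 m and z of pack0_center in the frame of bay0 between -0.003 and 0.003 m and angle between the x axis of pack0_center and the x axis of bay0, either way round below 0.1 rad and angle between pack0_center's own z axis and vertical below 0.06 rad and value of joint latch0 below 0.1 rad) or (horizontal distance between pack0_center and bay1 below 0.006 m and z of pack0_center in the frame of bay1 between -0.003 and 0.003 m and angle between the x axis of pack0_center and the x axis of bay1, either way round below 0.1 rad and angle between pack0_center's own z axis and vertical below 0.06 rad and value of joint latch1 below 0.1 rad) or (horizontal distance between pack0_center and bay2 below 0.006 m and z of pack0_center in the frame of bay2 between -0.003 and 0.003 m and angle between the x axis of pack0_center and the x axis of bay2, either way round below 0.1 rad and angle between pack0_center's own z axis and vertical below 0.06 rad and value of joint latch2 below 0.1 rad)) and ((horizontal distance between pack1_center and bay0 below 0.006 m and z of pack1_center in the frame of bay0 between -0.003 and 0.003 m and angle between the x axis of pack1_center and the x axis of bay0, either way round below 0.1 rad and angle between pack1_center's own z axis and vertical below 0.06 rad and value of joint latch0 below 0.1 rad) or (horizontal distance between pack1_center and bay1 below 0.006 m and z of pack1_center in the frame of bay1 between -0.003 and 0.003 m and angle between the x axis of pack1_center and the x axis of bay1, either way round below 0.1 rad and angle between pack1_center's own z axis and vertical below 0.06 rad and value of joint latch1 below 0.1 rad) or (horizontal distance between pack1_center and bay2 below 0.006 m and z of pack1_center in the frame of bay2 between -0.003 and 0.003 m and angle between the x axis of pack1_center and the x axis of bay2, either way round below 0.1 rad and angle between pack1_center's own z axis and vertical below 0.06 rad and value of joint latch2 below 0.1 rad)) and ((horizontal distance between pack2_center and bay0 below 0.006 m and z of pack2_center in the frame of bay0 between -0.003 and 0.003 m and angle between the x axis of pack2_center and the x axis of bay0, either way round below 0.1 rad and angle between pack2_center's own z axis and vertical below 0.06 rad and value of joint latch0 below 0.1 rad) or (horizontal distance between pack2_center and bay1 below 0.006 m and z of pack2_center in the frame of bay1 between -0.003 and 0.003 m and angle between the x axis of pack2_center and the x axis of bay1, either way round below 0.1 rad and angle between pack2_center's own z axis and vertical below 0.06 rad and value of joint latch1 below 0.1 rad) or (horizontal distance between pack2_center and bay2 below 0.006 m and z of pack2_center in the frame of bay2 between -0.003 and 0.003 m and angle between the x axis of pack2_center and the x axis of bay2, either way round below 0.1 rad and angle between pack2_center's own z axis and vertical below 0.06 rad and value of joint latch2 below 0.1 rad)) and value of joint each of latch0, latch1, latch2 below 0.1 rad and value of joint switch above 0.85 rad and linear speed of each of pack0, pack1, pack2 below 0.02 m/s); the robot touches nothing.
Of pack0, pack1, pack2 only 2 to 3 are there at a start; the rules pass over those that are not, and their reading is None.
At some moment in a run one of pack0, pack1, pack2 may be knocked a few centimetres aside while the robot is not near it.
Once in a run the grip may slacken for a moment while it holds something.
It also fails if it takes over 210 s, if anything falls off the work surface, if the arm or the gripper's body presses on something with over 40 N, if the wrist force passes 120 N, or if a joint passes its speed limit or range.

ROBOT

A 6-joint arm with a two-finger parallel gripper is mounted at the origin on a cart in front of the work surface, level with it; the furniture and walls round the work are solid. World frame = base frame: x ahead of the robot, y to its left, z up, the work surface at z = 0. Lengths are in mm, angles in rad, forces in N, time in s.
With the tool pointing down it reaches from about 275 to 750 mm from the base axis. Payload 10.2 kg.
Tool frame: the origin (TCP) lies at the very end of the fingers, on their centre line; the grasp point (between the pads) lies 19 mm behind it; z points along the fingers, y is the line along which they close (so a half turn about z gives the same grasp; the last joint's range is limited). The gripper opens to 88 mm and grips with 3 to 60 N. Pads are 18 mm wide; open, the fingers measure 123 mm over their backs; the gripper's body (75 mm by 187 mm) begins 45 mm behind the grasp point.
Start: joints at [1.034, 0.313, 1.498, -0, 1.331, -0.223], TCP at [162.067, 499.365, 238.72] pointing down, gripper open.
Joint ranges: [-2.94, 2.94], [-0.97, 2.17], [0.19, 2.56], [-1.23, 4.37], [0.02, 3.11], [-2.88, 2.88]. Speed limits (rad/s): [2.39, 2.39, 3.01, 3.14, 3.14, 3.14].

INTERFACE

Orientations are given as a unit quaternion [x, y, z, w].
In Python, from bench import * gives the robot as it stands. Calls block until the motion is done:
- movep(position, orientation): joint-space move of the TCP to a pose.
- move_l(position, attitude=None, max_speed=150): straight line of the TCP; attitude=None keeps the orientation; max_speed is the mean speed in mm/s.
- move_j(angles): joint-space move.
- gripper_open() and close(): open the fingers fully, or close them until they stop; the grip force is fixed at half the most.
- sleep(seconds).
- inverse_kinematics(position, orientation): joint angles nearest the present ones, or None.
- read_camera(name): name is "side" or "top"; returns a dict with "frame" (420x560x3 uint8, blue, green, red), "fx", "fy", "cx", "cy" (pixels), "T" (4x4, takes a point from camera to world coordinates). Camera axes: x right, y down, z forward; pixel columns grow to the right and rows downward; lengths in mm; the calibration is good to about 2 mm. A picture is of the moment at which its call begins. There is no depth.
A pose or a line that the arm cannot do raises MotionError and nothing moves.
- hand_in(): hands the job in; it is judged then, once.
Trained networks look in the newest picture that a camera, given by its name, has taken for a name from the list of things; names that differ only in an ending like _2 or _b are one class to them, and where a whole thing is asked for, a point or a joint stands for the part that bears it (a point fixed in the world has none). Each returns a list of dicts, best first, with "score" (0 to 1); they miss things now and then, are a little off and sometimes report something else, mostly with a low value. They report only what shows in the picture. A call takes as long as a camera call.
- look_for(name, camera): "location" ([x, y, z] in mm, in world coordinates, good to about 4 mm: the middle of the surface that is visible of it).
- mark_of(name, camera): "location" ([x, y, z] in mm, in world coordinates, good to about 4 mm: a listed point, or the origin of a listed thing).
Readings, each from a call of its own:
- current_t(): time.
- current_q(): joint angles.
- current_dq(): joint speeds.
- current_effort(): joint torques, N m.
- current_eef_pos(): TCP position.
- current_orientation(): TCP orientation.
- current_ft_force(): force on the tool from outside, world axes, zero at the start.
- current_ft_torque(): the same for the moment, N m.
- current_grip_width(): opening from 0.0 (shut) to 1.0 (fully open).
- current_gripper_force(): force on a finger pad.
Only numpy, scipy, OpenCV 4.12 (cv2) and the standard library are available. Lean on these libraries where they do the work, as an engineer would, in place of code of your own. Each camera call takes 0.05 s, during which the arm holds its last target. There are 200 camera calls.

## Working session

There is one attempt and no reset: what is moved stays moved. The work goes in short steps, each a Python script; the robot and the scene stay as the last script left them, time stands still between calls to the robot, and variables do not carry over. Pictures are saved under pics/ and viewed, at most 14 in all, crops included, and the job is handed in when it is done.

```bash
mkdir -p pics
python3 - <<'E'
from bench import *
import cv2
for c in("top","side"):
    r=read_camera(c); cv2.imwrite(f"pics/{c}0.png",r["frame"]); print(c,r["fx"],r["T"].round(3).tolist() if hasattr(r["T"],'round') else r["T"])
    for n in["rack","bay0","bay1","bay2","latch0_tab","latch1_tab","latch2_tab","pack0_center","isolator","switch_grip","impulse_sealer"]:
        print(n,[(round(d["score"],2),[round(float(v)) for v in d["location"]]) for d in mark_of(n,c)][:4])
print(current_t(),current_orientation())
E
```

```text
top 427.8369700932047 [[-0.018, -0.982, 0.189, 314.868], [-1.0, 0.017, -0.007, 50.074], [0.004, -0.189, -0.982, 1141.009], [0.0, 0.0, 0.0, 1.0]]
rack [(0.71, [567, 359, -3]), (0.22, [442, -76, 30])]
bay0 [(0.86, [606, 284, 43]), (0.83, [528, 434, 44]), (0.57, [568, 358, 41])]
bay1 [(0.86, [606, 284, 43]), (0.83, [528, 434, 44]), (0.57, [568, 358, 41])]
bay2 [(0.86, [606, 284, 43]), (0.83, [528, 434, 44]), (0.57, [568, 358, 41])]
latch0_tab [(0.52, [430, 382, 35]), (0.27, [513, 235, 33])]
latch1_tab [(0.67, [477, 313, 31]), (0.16, [514, 238, 34])]
latch2_tab [(0.73, [519, 235, 33])]
pack0_center [(0.75, [442, -196, 29])]
isolator [(0.73, [401, -314, 0])]
switch_grip [(0.63, [425, -324, 74])]
impulse_sealer [(0.67, [551, -69, -2])]
side 463.53522903839445 [[0.97, -0.157, 0.188, 214.172], [-0.244, -0.671, 0.7, -1007.509], [0.016, -0.725, -0.689, 1104.545], [0.0, 0.0, 0.0, 1.0]]
rack [(0.77, [567, 362, -3])]
bay0 [(0.72, [523, 438, 47]), (0.68, [568, 360, 42])]
bay1 [(0.72, [523, 438, 47]), (0.68, [568, 360, 42])]
bay2 [(0.72, [523, 438, 47]), (0.68, [568, 360, 42])]
latch0_tab [(0.42, [438, 387, 34]), (0.34, [566, 358, 44])]
latch1_tab [(0.61, [483, 310, 32])]
latch2_tab [(0.66, [521, 238, 34]), (0.56, [524, 440, 43])]
pack0_center [(0.85, [444, -199, 33])]
isolator [(0.83, [404, -316, -5])]
switch_grip [(0.62, [427, -322, 79])]
impulse_sealer [(0.9, [554, -71, 0])]
1.2 [ 1.56248223e-01  9.87717820e-01 -1.45165634e-05 -1.20260154e-05]
```

View pics/top0.png

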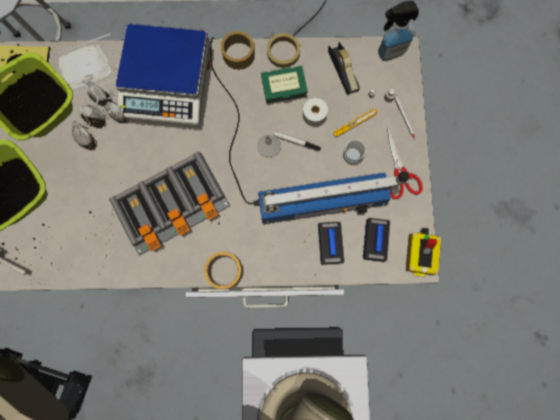

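View pics/side0.png

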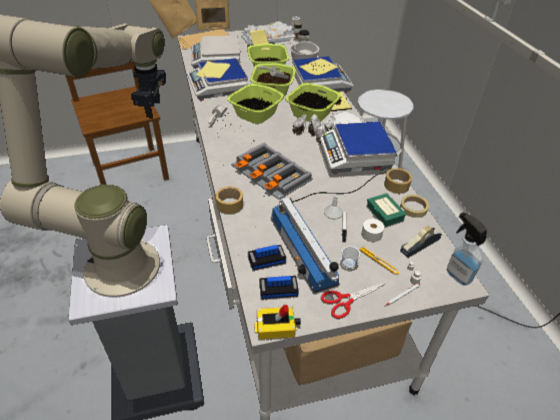

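Top view: two packs, with blue bars at (334,242) and (379,240). The isolator is at (425,253) with its lever ON, and the rack is at (168,200) with all three latches shut. The side view agrees and I see no third pack.

```bash
cat > h.py <<'E'
from bench import *
import numpy as np, cv2
from scipy.spatial.transform import Rotation as R
def quat(yaw):  # tool down, tool x at yaw (mod pi), choose last joint nearest mid
    return [(R.from_euler('z',a)*R.from_euler('x',np.pi)).as_quat() for a in (yaw,yaw+np.pi)]
def best(p,yaw):
    c=[]
    for q in quat(yaw):
        s=inverse_kinematics(list(p),list(q))
        if s is not None: c.append((abs(s[5]),list(q)))
    return min(c,key=lambda t:t[0])[1]
def pix2w(r,uv,z):
    T=np.array(r["T"]); d=T[:3,:3]@np.array([(uv[0]-r["cx"])/r["fx"],(uv[1]-r["cy"])/r["fy"],1]); o=T[:3,3]
    return o+d*(z-o[2])/d[2]
def w2pix(r,p):
    T=np.array(r["T"]); c=T[:3,:3].T@(np.array(p)-T[:3,3]); return np.array([r["cx"]+r["fx"]*c[0]/c[2],r["cy"]+r["fy"]*c[1]/c[2]])
def mask(r,lo,hi): return cv2.inRange(cv2.cvtColor(r["frame"],cv2.COLOR_BGR2HSV),lo,hi)
def blobs(r,m,z,amin=15):
    """world pose (centre, yaw, length, width) of each blob's rectangle at height z"""
    out=[]
    for c in cv2.findContours(m,cv2.RETR_EXTERNAL,cv2.CHAIN_APPROX_NONE)[0]:
        if cv2.contourArea(c)<amin: continue
        w=np.array([pix2w(r,p[0],z)[:2] for p in c],np.float32)
        (x,y),(a,b),_=t=cv2.minAreaRect(w); bx=cv2.boxPoints(t)
        e=max((bx[1]-bx[0],bx[2]-bx[1]),key=np.linalg.norm); yaw=np.arctan(e[1]/(e[0]+1e-9))
        out.append((round(float(x),1),round(float(y),1),round(float(yaw),3),round(max(a,b)),round(min(a,b))))
    return out
def packs(z=58):
    r=read_camera("top")
    return [b for b in blobs(r,mask(r,(105,120,90),(130,255,255)),z) if 50<b[3]<95 and b[4]<35 and b[0]<620]
E
python3 - <<'E'
from h import *
from scipy.optimize import least_squares
r=read_camera("top")
print("packs",packs())
print("yellow",[b for b in blobs(r,mask(r,(22,150,120),(34,255,255)),40) if b[1]<-200])
print("red",[b for b in blobs(r,mask(r,(0,150,90),(8,255,255))|mask(r,(172,150,90),(180,255,255)),75) if b[1]<-200])
print("orange",blobs(r,mask(r,(8,170,120),(18,255,255)),36))
for z in(100,): print("sealer",[b for b in blobs(r,mask(r,(95,120,60),(130,255,255)),z) if b[3]>150])
ob=[];lo=[]
for c in("top","side"):
    if c=="side": read_camera(c)
    for n,xs in(("bay0",0),("latch0_tab",-100),("latch1_tab",-100),("latch2_tab",-100)):
        for d in mark_of(n,c): ob.append(d["location"][:2]);lo.append(xs)
    for d in mark_of("pack0_center",c)+mark_of("switch_grip",c)[:1]+mark_of("isolator",c)[:1]: print(c,round(d["score"],2),np.round(d["location"]))
ob=np.array(ob,float)
def cand(p):
    x,y,a=p; C=np.array([[X,Y] for X in(0,-100) for Y in(-84,0,84)]); Rm=np.array([[np.cos(a),-np.sin(a)],[np.sin(a),np.cos(a)]])
    return C@Rm.T+[x,y]
f=lambda p:np.clip(np.linalg.norm(ob[:,None]-cand(p)[None],axis=2).min(1),0,25)
s=least_squares(f,[568,359,.484],loss="soft_l1",f_scale=4); print("rack",s.x.round(3),f(s.x).round(1))
E
```

```text
packs [(438.7, -74.6, 0.05, 67, 17), (445.4, -195.7, -0.132, 70, 16)]
yellow [(401.6, -336.6, -0.162, 99, 30), (404.0, -293.4, -0.08, 109, 38)]
red [(425.9, -319.6, -0.268, 23, 21), (559.0, -247.4, -0.865, 41, 21), (581.3, -288.4, -0.078, 50, 39), (612.4, -246.8, -0.067, 16, 8)]
orange [(460.2, 396.0, 0.564, 70, 30), (500.6, 322.7, 0.57, 71, 30), (539.6, 248.5, 0.505, 68, 29)]
sealer [(526.6, -55.2, -1.563, 325, 69), (579.5, -65.6, -1.432, 288, 9), (929.3, 365.0, 1.45, 213, 183)]
top 0.56 [ 446. -198.   30.]
top 0.43 [ 425. -321.   72.]
top 0.89 [ 404. -316.    0.]
side 0.79 [ 443. -198.   36.]
side 0.59 [ 426. -322.   78.]
side 0.97 [ 405. -316.   -4.]
rack [5.67133e+02 3.58980e+02 4.92000e-01] [2.6 2.  1.7 5.3 3.1 4.1 5.5 8.2 1.8 3.7 4.7 3.5]
```

Run:
```python
from h import *
a=-.14; u=np.array([np.cos(a),np.sin(a)]); o=np.array([404,-316.5])
P=lambda d,z:[*(o+d*u),z]
close()
q=best(P(62,160),a)
movep(P(62,160),q); move_l(P(62,64),None,150)
f0=np.array(current_ft_force())
move_l(P(-2,64),None,60); print((np.array(current_ft_force())-f0).round(1))
move_l(P(10,64),None,100); move_l(P(10,170),None,200)
r=read_camera("top")
print("red",[b for b in blobs(r,mask(r,(0,150,90),(8,255,255))|mask(r,(172,150,90),(180,255,255)),75) if b[1]<-200])
x,y=460,-280
# latches
x0,y0,t=567.1,359.0,.492; Rm=np.array([[np.cos(t),-np.sin(t)],[np.sin(t),np.cos(t)]])
for yb in(-84,84):
    p=Rm@[-100,yb]+[x0,y0]
    q=best([*p,150],t); movep([*p,150],q); move_l([*p,45],None,150); f0=np.array(current_ft_force())
    z=36
    while z>18:
        z-=2; move_l([*p,z],None,40); f=(np.array(current_ft_force())-f0)[2]; print(z,round(f,1),end="; ")
    print(); move_l([*p,150],None,200)
print(current_t(), packs())
r=read_camera("side"); cv2.imwrite("pics/s1.png",cv2.resize(r["frame"][100:345,180:350],None,fx=2.4,fy=2.4))
```

```text
[ 30.1  -0.  -11.8]
red [(559.0, -247.3, -0.865, 41, 21), (581.3, -288.4, -0.078, 50, 39), (612.4, -246.8, -0.067, 16, 8)]
34 5.6; 32 5.0; 30 2.2; 28 1.4; 26 2.0; 24 1.4; 22 6.4; 20 19.5; 18 35.1; 
34 5.3; 32 4.4; 30 1.8; 28 0.0; 26 0.1; 24 0.2; 22 10.3; 20 22.3; 18 36.6; 
22.0667 [(438.7, -74.6, 0.05, 67, 17), (445.3, -195.9, -0.148, 70, 17)]
```

View pics/s1.png

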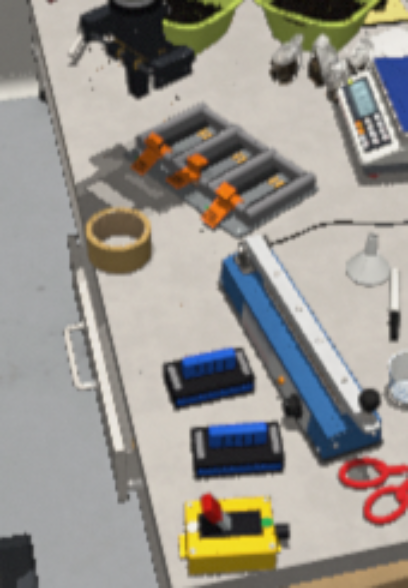

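The lever is OFF, with red on the white-dot side at (210,505). Latches 0 and 2 lean open, and both packs are undisturbed. Next I pick the right pack for bay2.

```bash
cat >> h.py <<'E'
RX,RY,RT=567.1,359.0,.492
def rk(x,y):
    c,s=np.cos(RT),np.sin(RT); return np.array([RX+c*x-s*y,RY+s*x+c*y])
OFF=-10
def pick(pk):
    a=pk[2]; g=np.array(pk[:2])+OFF*np.array([np.cos(a),np.sin(a)]); c=[]
    for k in(0,1):
        q1=list(quat(a)[k]); q2=list(quat(RT)[k])
        s1=inverse_kinematics([*g,60],q1); s2=inverse_kinematics([*rk(OFF,0),80],q2)
        if s1 is not None and s2 is not None: c.append((max(abs(s1[5]),abs(s2[5])),q1,q2))
    _,q1,q2=min(c,key=lambda t:t[0]); gripper_open()
    movep([*g,200],q1); move_l([*g,33],None,120); close(); w=current_grip_width()
    move_l([*g,230],None,120); print("width",w,current_grip_width(),current_gripper_force()); return q2
E
python3 - <<'E'
from h import *
p=current_eef_pos(); move_l([p[0],p[1],230],None,200)
pk=min(packs(),key=lambda b:b[1]); print(pk)
q=pick(pk); b=rk(OFF,-84)
movep([*b,230],q); move_l([*b,85],None,120); print(current_grip_width(),current_gripper_force(),current_t(),np.round(current_eef_pos()),np.round(current_ft_force()))
for c in("side","top"):
    r=read_camera(c); u,v=w2pix(r,[567,359,50]).astype(int); cv2.imwrite(f"pics/{c}2.png",cv2.resize(r["frame"][max(0,v-70):v+70,max(0,u-90):u+90],None,fx=4,fy=4,interpolation=cv2.INTER_CUBIC))
E
```

```text
(445.3, -195.7, -0.141, 70, 17)
width 0.17609628311046285 0.1814373788031154 29.996854118071496
0.17978339418872094 29.996815617196262 33.9 [598. 280.  86.] [ 0. -0. -3.]
```

View pics/side2.png

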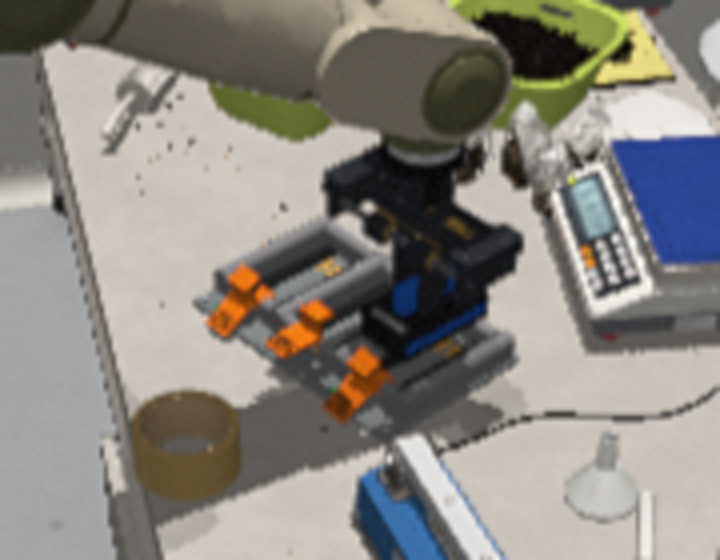

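View pics/top2.png

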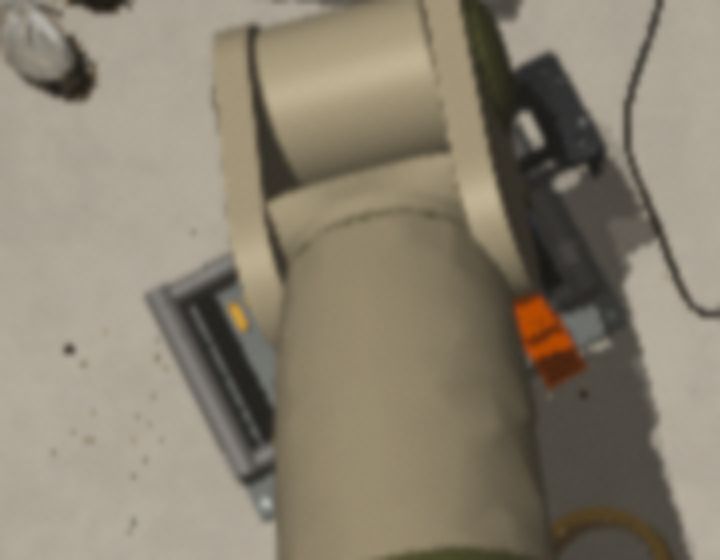

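The pack is held level over bay2 (side crop (430,310)), aligned with the rack and with the latch open. Lowering with force monitoring.

```bash
cat >> h.py <<'E'
def lower(b,z0,z1,lim=35,step=2):
    f0=np.array(current_ft_force()); z=z0
    while z>z1:
        z-=step; move_l([*b,z],None,40); f=np.array(current_ft_force())-f0; c,s=np.cos(RT),np.sin(RT)
        print(z,[round(float(v)) for v in (c*f[0]+s*f[1],c*f[1]-s*f[0],f[2])],round(current_grip_width(),3),end="; ")
        if np.linalg.norm(f)>lim: print("LIMIT"); break
    print()
E
python3 - <<'E'
from h import *
b=rk(OFF,-84); lower(b,78,45)
r=read_camera("side"); u,v=w2pix(r,[567,359,50]).astype(int); cv2.imwrite(f"pics/side3.png",cv2.resize(r["frame"][max(0,v-70):v+70,max(0,u-90):u+90],None,fx=4,fy=4,interpolation=cv2.INTER_CUBIC))
print(current_eef_pos(),current_t())
E
```

```text
76 [-2, 0, 0] 0.18; 74 [-1, 0, 0] 0.18; 72 [-1, 0, 0] 0.178; 70 [-1, -1, 0] 0.179; 68 [-2, 0, 0] 0.177; 66 [-1, 1, 0] 0.181; 64 [-1, 0, 0] 0.176; 62 [-1, -1, 0] 0.177; 60 [-1, 0, 1] 0.178; 58 [-1, 1, -1] 0.18; 56 [-1, 0, 0] 0.178; 54 [-1, 0, 5] 0.179; 52 [-1, 0, 1] 0.178; 50 [-1, -1, 0] 0.181; 48 [-1, 1, 0] 0.182; 46 [-4, 1, 9] 0.178; 44 [-12, 2, 23] 0.182; 
[598.22141975 280.31974205  46.9747389 ] 38.425
```

View pics/side3.png

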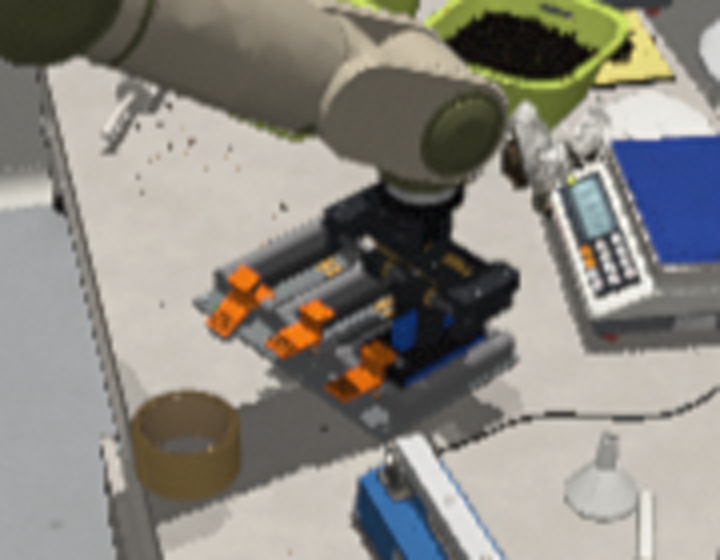

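The pack is home and latch 2 has snapped shut (side crop (365,370)). Next, the second pack into bay0.

Run:
```python
from h import *
b=rk(OFF,-84); gripper_open(); move_l([*b,230],None,150)
a=[p for p in packs() if p[1]<100]; print(a)
q=pick(a[0]); b=rk(OFF,84)
movep([*b,230],q); move_l([*b,85],None,120); print(current_grip_width(),current_t())
r=read_camera("side"); u,v=w2pix(r,[567,359,50]).astype(int); cv2.imwrite(f"pics/side4.png",cv2.resize(r["frame"][max(0,v-70):v+70,max(0,u-90):u+90],None,fx=4,fy=4,interpolation=cv2.INTER_CUBIC))
```

```text
[(458.3, -65.3, 0.054, 70, 17)]
width 0.18374776768008855 0.17778567099294523 29.972156533040106
0.17833172283367918 50.2167
```

View pics/side4.png

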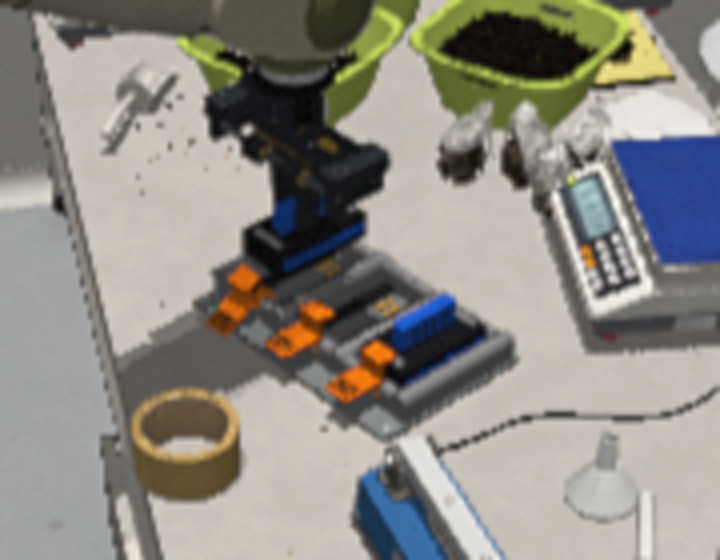

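Pack 2 sits home in bay2 at (435,340), latched. The other pack had been knocked about 2 cm, but it was re-measured and is held level over bay0 at (305,240). Lowering.

Run:
```python
from h import *
b=rk(OFF,84); lower(b,78,45); gripper_open(); move_l([*b,230],None,150)
p=[500,0,300]; movep(p,best(p,0)); close(); print(current_t())
print([p for p in packs(72)], [rk(0,84),rk(0,-84)])
for c in("side","top"):
    r=read_camera(c); u,v=w2pix(r,[567,359,50]).astype(int); cv2.imwrite(f"pics/{c}5.png",cv2.resize(r["frame"][max(0,v-70):v+70,max(0,u-90):u+90],None,fx=4,fy=4,interpolation=cv2.INTER_CUBIC))
```

```text
76 [-1, 1, 0] 0.183; 74 [0, 1, 0] 0.178; 72 [-1, 1, 1] 0.18; 70 [0, 1, 0] 0.177; 68 [0, 1, 1] 0.175; 66 [0, 1, 0] 0.175; 64 [-1, 0, -1] 0.181; 62 [0, 0, 0] 0.175; 60 [0, 0, 0] 0.179; 58 [0, 1, 0] 0.18; 56 [1, 0, 1] 0.176; 54 [-1, 1, 7] 0.179; 52 [0, 1, 2] 0.179; 50 [0, 0, 0] 0.179; 48 [-1, 1, 1] 0.179; 46 [-4, 0, 8] 0.175; 44 [-11, -1, 22] 0.18; 
60.0667
[(527.3, 431.5, 0.49, 68, 16), (551.2, -190.2, -1.421, 71, 27), (603.2, -187.2, -1.432, 56, 9), (605.9, 284.0, 0.489, 69, 16)] [array([527.41927264, 433.03674679]), array([606.78072736, 284.96325321])]
```

View pics/side5.png

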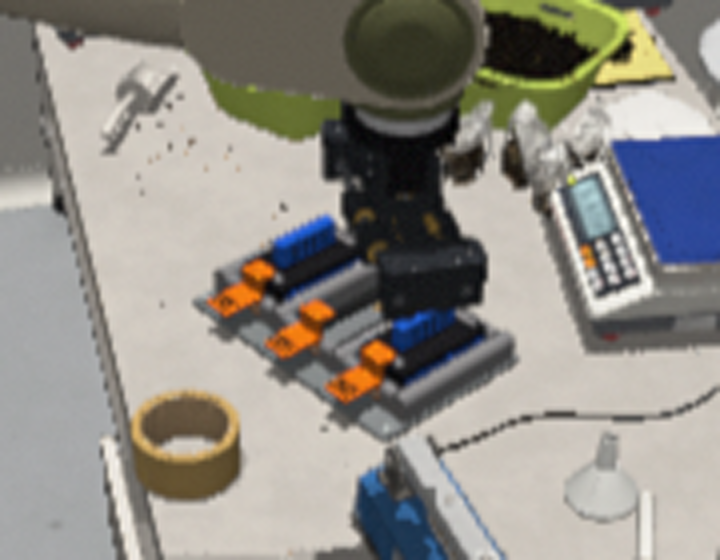

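View pics/top5.png

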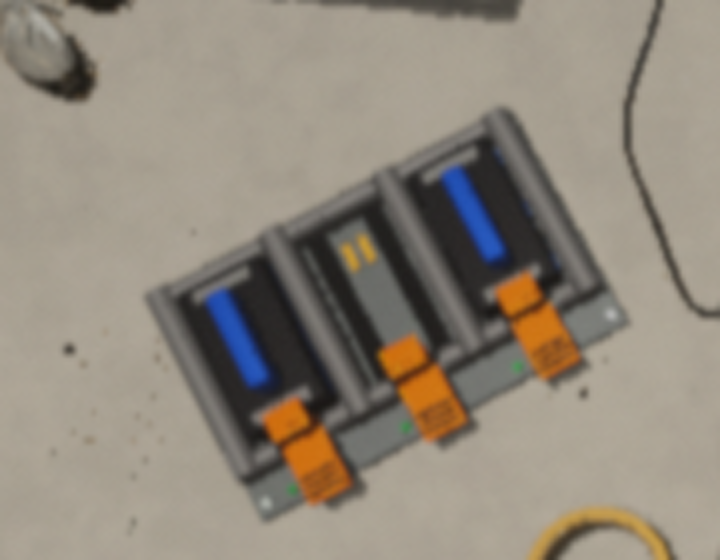

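Both packs lie home in the outer bays (top crop (240,340) and (475,215)). All three latches are shut, with green dots beside them. Now flipping the isolator ON.

Run:
```python
from h import *
a=-.14; u=np.array([np.cos(a),np.sin(a)]); o=np.array([404,-316.5]); P=lambda d,z:[*(o+d*u),z]
movep(P(-62,170),best(P(-62,170),a)); move_l(P(-62,64),None,150); move_l(P(2,64),None,60)
move_l(P(-12,64),None,100); move_l(P(-12,200),None,200); p=[300,0,300]; movep(p,best(p,0))
r=read_camera("side"); w,v=w2pix(r,[404,-316,50]).astype(int); cv2.imwrite("pics/s6.png",cv2.resize(r["frame"][v-40:v+40,w-50:w+50],None,fx=4,fy=4)); print(current_t())
```

```text
66.1417
```

View pics/s6.png

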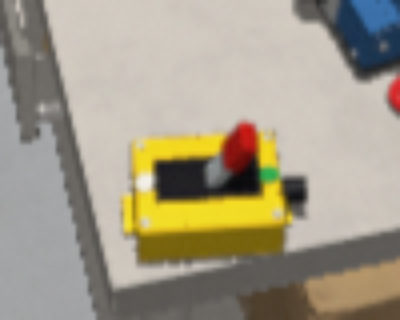

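The lever leans to the green dot (240,145), so it is ON.

```bash
python3 -c "
from bench import *
print(hand_in())"
```

```text
the job is handed in; nothing more can be done
None
```

I handed the job in at about 66 s: the two packs present are latched into bay0 and bay2, all three latches are shut and the isolator is back ON; the judge's verdict was not shown.

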